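# Fit the reference sphere to its bayonet mount and hold the collar home

### The job

Take the reference sphere out of the wooden rack, plug its square tang fully home into the square socket of the mount and let go of it. Then put the knurled collar over it, turn the collar until its hidden keyways drop over the three pins, push it down against the spring until it is fully home on the sphere's flange, and finish while still holding it pushed home, so that I can check the seat with a feeler gauge. Leave the other things on the granite as they are.

Things in the scene. Friction and masses are not known exactly. Their poses are not given: they have to be found in the camera images.
- sphere: Reference sphere on its carrier: bright steel, white ceramic ball, 61 mm tall, about 0.12 kg, upright in one of the rack's two holes. Origin: centre of the underside of its tang, z up. Square tang 18 x 18 mm from 0 to 19 mm (foot chamfered 2 mm), its sides square to x and y; above it a round flange 39 mm across from 19 to 23 mm.
- sphere_body (a point): Centre of the sphere carrier's square body, the place to grip: 20 x 20 mm, sides square to x and y like the tang, from 9 mm below to 9 mm above this point, which lies 32 mm above the carrier's origin. Above it a thin stem and the ball, 16 mm across, its centre 21 mm above this point.
- spare: Dark steel artefact with the same tang, flange and body but a brass post for a head, in the other hole of the rack. Not needed: it stays in the rack. Origin at the underside of its tang.
- rack: Wooden rack, fixed, 72 mm (x) by 170 mm (y) by 30 mm high, origin at the centre of its underside. Two upright square holes 22 mm wide, 45 mm either side of the origin along y. An artefact hangs in its hole by its flange, which lies on the rack's top (artefact origin 11 mm above the granite), turned at most 0.1 rad from the rack's axes.
- mount: Bayonet mount bolted to the granite, origin at the centre of its underside, z up. Grey square foot plate 100 x 100 x 12 mm, on it a round steel spigot 40 mm across, up to 32 mm, with three pins around it, a brass spring ring round its foot and a square socket in its top.
- socket (a point): Centre of the mouth of the mount's square socket, on top of the spigot, 32 mm above the mount's origin. Socket 19.5 x 19.5 mm, 20 mm deep, sides square to the mount's x and y; the tang fits in any of four quarter turns. Home, the flange lies on the spigot: the sphere's origin is then 19 mm below this point.
- pin_tops (a point): Point on the mount's axis level with the tops of the three radial pins, 25 mm above the mount's origin. Pins 4 mm thick, standing 3.7 mm out of the spigot, 120 degrees apart; their clock position is not given (the dark ring carrying them may be set anywhere). A collar with its keyways beside the pins rests on them, its underside at this height.
- collar: Knurled pale nickel collar, 54 mm across, 30 mm high, about 0.22 kg, lying right way up on the granite. Origin: centre of its underside, z up its axis. Bore 42.4 mm up to 22 mm. In the bore three keyways 120 degrees apart, about 6.5 mm wide, from the underside to the lip: not visible from outside or above, clock position not given. A turn of up to 60 degrees either way finds the pins (play about 3 degrees each way).
- collar_top (a point): Centre of the collar's top face, 30 mm above its origin. The top 8 mm is a lip with a 33 mm hole, through which ball and square body pass up. Height of this point above the mount's origin: 55 mm resting on the pins; about 51 mm dropped over the pins, on the spring ring; 44 mm fully home, the lip on the flange of a seated sphere.
- thrust_ring (a joint): Brass spring ring round the foot of the spigot, 54 mm across, pushed down by the collar's underside: 0 when free (top 21 mm above the mount's origin), 0.007 m when the collar is home. Spring 2.6 N at 0, 8.5 N at 0.007 m; it lifts the collar again when let go.
- ring_gauge: Bystander: steel ring gauge 60 mm across, 18 mm high, on the granite; origin under its centre.
- caliper: Bystander: digital caliper lying on the granite, 235 mm long, 10 mm high.
- v_block: Bystander: dark steel V-block 70 x 50 x 40 mm.
- hex_key: Bystander: hex key 120 mm long, 6 mm thick, lying on the granite.
Not all that is in view belongs to the job. What is shaped like the mount but green or orange is not meant. What is shaped like the sphere but orange is not meant.

How it is judged:
By the outcome, as a careful person would: the job done as asked, in the order asked, and still so for the second after the job is handed in, while the arm keeps its last pose, push and grip.
It also fails if it takes over 72 s, if anything falls off the work surface, if the arm or the gripper's body presses on something with over 40 N, if the wrist force passes 120 N, or if a joint passes its speed limit or range.

### The arm

A 6-joint arm with a two-finger parallel gripper is mounted at the origin on the work surface. World frame = base frame: x ahead of the robot, y to its left, z up, the work surface at z = 0. Lengths are in mm, angles in rad, forces in N, time in s.
With the tool pointing down it reaches from about 400 to 925 mm from the base axis. Payload 12.5 kg.
Tool frame: the origin (TCP) lies at the centre of the arm's flange, where the gripper is bolted on; the fingertips stand 190 mm ahead of it and the grasp point (between the pads) lies 171 mm ahead of it; z points along the fingers, y is the line along which they close (so a half turn about z gives the same grasp; the last joint's range is limited). The gripper opens to 95 mm and grips with 3 to 60 N. Pads are 20 mm wide; open, the fingers measure 119 mm over their backs; the gripper's body (75 mm by 180 mm) begins 59 mm behind the grasp point.
Start: joints at [-1.275, 0.491, 1.559, -0, 1.092, -0.106], TCP at [244.441, -575.216, 404.761] pointing down, gripper open.
Joint ranges: [-3.1, 3.1], [-0.84, 2.19], [0.05, 2.79], [-1.13, 4.28], [0.06, 2.93], [-2.69, 2.69]. Speed limits (rad/s): [2.22, 2.22, 2.79, 3.14, 3.14, 3.14].

### API

Orientations are given as [roll, pitch, yaw] about the fixed x, y, z axes, in that order (R = Rz(yaw) Ry(pitch) Rx(roll)).
In Python, from cell import env, read_camera, search_frame, cut_out gives the robot as it stands. The module is installed in compiled form; this text tells all that it offers.
- The arm moves only by the tool move_arm, never from a script. Its argument "commands" is a list of rows, each a list of 3 entries, a list of its own where there are three numbers: the shift along the world's x, y, z normalised to -1 to 1, where 1 is 0.03 m, then the turn about the world's z normalised to -1 to 1, where 1 is 0.08 rad, then the opening, from -1 (shut) to 1 (fully open), so that 0 is half open. A call has 1 to 20 rows; each row shifts and turns the commanded pose from where the row before left it; what a row does not reach is not made up. A row lasts 1/12 s, in which the tool goes at most 41.7 mm and 7.16 degrees, less where a joint would pass 70% of its speed; a pose out of reach is approached as far as the arm can. A call with a number of a shift or a turn outside -1 to 1 is refused whole. A call with a gripper value outside its range is refused whole. The fingers move at their own pace and stop on an object; the grip force is fixed at half the most. Time passes only in rows, so rows that do not move let the fingers close. It gives the time, the measured TCP pose, the force, the opening and the grip force at its end, in the units of the state.
- env.state(): the state, without advancing time (a new reading comes with each control period).
- read_camera(name): name is "side" or "top" or "wrist"; returns a dict with "image" (420x560x3 uint8, red, green, blue), "fx", "fy", "cx", "cy" (pixels), "D" ([k1, k2, p1, p2, k3] as OpenCV has them; the pictures are not rectified), "rvec" (rotation vector, rad) and "tvec" (3), from world to camera coordinates, as OpenCV has them. Camera axes: x right, y down, z forward; pixel columns grow to the right and rows downward; lengths in mm; the calibration is good to about 2 mm. A picture is of the moment at which its call begins. There is no depth.
- env.job_done(): hands the job in; it is judged then, once.
Trained networks look in a picture, given as the dict that the camera call returned (one of the last four; its "shot" number tells which), for a name from the list of things; names that differ only in an ending like _2 or _b are one class to them, and where a whole thing is asked for, a point or a joint stands for the part that bears it (a point fixed in the world has none). Each returns a list of dicts, best first, with "confidence" (0 to 1); they miss things now and then, are a little off and sometimes report something else, mostly with a low value. They report only what shows in the picture. A call takes as long as a camera call. They do not tell look-alikes from the thing itself.
- search_frame(thing, picture): "at" ([column, row] in pixels, amid what is visible of it).
- cut_out(thing, picture): "region" (420x560 bool, what is visible of it) and "at" ([column, row] in pixels, amid what is visible of it).
The state is a dict: "t": time; "joints": joint angles; "qvel": joint speeds; "tau": joint torques, N m; "eef_pos": TCP position; "tcp_rot": TCP orientation; "ft_force": force on the tool from outside, world axes, zero at the start; "moment": the same for the moment, N m; "opening": opening from 0.0 (shut) to 1.0 (fully open); "grip_force": force on a finger pad.
Only numpy, scipy, OpenCV 4.12 (cv2) and the standard library are available. Lean on these libraries where they do the work, as an engineer would, in place of code of your own. Each camera call takes 0.05 s, during which the arm holds its last target. There are 200 camera calls.

## Working session

There is one attempt and no reset: what is moved stays moved. The work goes in short steps, Python scripts to look and compute and a tool call to move; the robot and the scene stay as the last step left them, time stands still between calls to the robot, and variables do not carry over. Pictures are saved under pics/ and viewed, at most 10 in all, crops included, and the job is handed in when it is done.

Besides the shell and the picture viewer there is one more tool, called after "Emit:" as name([rows], argument=value, ...), one row to a line, values as JSON. move_arm: Moves the arm, as the interface text tells. Its arguments: {"type":"object","properties":{"commands":{"type":"array","items":{"type":"array"}}},"required":["commands"]}

```bash
mkdir -p pics
cat > h.py <<'E'
import numpy as np, cv2
from cell import env, read_camera, search_frame, cut_out
def ray(p,uv):
    K=np.array([[p["fx"],0,p["cx"]],[0,p["fy"],p["cy"]],[0,0,1.]])
    n=cv2.undistortPoints(np.array([[uv]],float),K,np.array(p["D"],float))[0,0]
    R=cv2.Rodrigues(np.array(p["rvec"],float))[0]; t=np.array(p["tvec"],float).ravel()
    return -R.T@t, R.T@np.array([n[0],n[1],1.])
def onz(p,uv,z):
    c,d=ray(p,uv); return c+d*(z-c[2])/d[2]
def proj(p,X):
    K=np.array([[p["fx"],0,p["cx"]],[0,p["fy"],p["cy"]],[0,0,1.]])
    return cv2.projectPoints(np.array(X,float).reshape(-1,3),np.array(p["rvec"],float),np.array(p["tvec"],float),K,np.array(p["D"],float))[0][:,0]
def save(im,n): cv2.imwrite("pics/"+n,cv2.cvtColor(im,cv2.COLOR_RGB2BGR))
E
python3 - <<'E'
from h import *
ps={n:read_camera(n) for n in("top","side","wrist")}
Z={"sphere":30,"spare":30,"rack":30,"mount":12,"collar":30,"ring_gauge":18}
for n,p in ps.items():
    save(p["image"],n+".png"); print(n,ray(p,[280,210])[0].round())
    for k,z in Z.items():
        print(k,[(np.round(d["at"]).tolist(),round(d["confidence"],2),onz(p,d["at"],z)[:2].round().tolist()) for d in search_frame(k,p)[:4]])
a=ps["top"]["image"];b=ps["side"]["image"]
save(cv2.resize(np.vstack([a,b]),(0,0),fx=.71,fy=.71),"ts.png")
print(env.state())
E
```

```text
top [ 439.   32. 1067.]
sphere [([324.0, 187.0], 0.62, [587.0, -42.0]), ([363.0, 176.0], 0.58, [609.0, -133.0])]
spare [([286.0, 186.0], 0.51, [589.0, 42.0])]
rack [([303.0, 186.0], 0.93, [590.0, 4.0])]
mount [([139.0, 312.0], 0.8, [309.0, 379.0]), ([183.0, 242.0], 0.61, [465.0, 279.0]), ([323.0, 120.0], 0.6, [747.0, -45.0])]
collar [([409.0, 225.0], 0.72, [498.0, -232.0]), ([176.0, 158.0], 0.63, [659.0, 294.0])]
ring_gauge [([253.0, 297.0], 0.61, [341.0, 120.0])]
side [416. 775. 949.]
sphere [([264.0, 189.0], 0.72, [596.0, -48.0]), ([268.0, 166.0], 0.56, [603.0, -131.0]), ([288.0, 321.0], 0.39, [478.0, 304.0])]
spare [([254.0, 218.0], 0.62, [603.0, 48.0])]
rack [([263.0, 211.0], 0.86, [584.0, 23.0]), ([257.0, 218.0], 0.71, [595.0, 47.0])]
mount [([290.0, 322.0], 0.93, [475.0, 295.0]), ([362.0, 373.0], 0.78, [318.0, 386.0]), ([203.0, 190.0], 0.71, [755.0, -36.0])]
collar [([202.0, 305.0], 0.68, [664.0, 298.0]), ([312.0, 146.0], 0.65, [498.0, -228.0])]
ring_gauge [([361.0, 248.0], 0.95, [343.0, 85.0])]
wrist [ 321. -543.  384.]
sphere []
spare []
rack []
mount []
collar []
ring_gauge []
{'t': 1.05, 'joints': array([-1.27463503e+00,  4.90915952e-01,  1.55890502e+00, -6.78823346e-06,
        1.09166931e+00, -1.05648662e-01]), 'qvel': array([-4.57651633e-05,  1.05457798e-03,  4.16630451e-04, -1.49337438e-03,
        1.93144840e-03, -1.67607651e-03]), 'tau': array([-7.71982423e-05, -6.12481499e+01, -2.58432806e+01,  6.92986976e-02,
        4.46436298e-02,  2.41650633e-05]), 'eef_pos': array([ 244.42166223, -575.2288187 ,  404.74929713]), 'tcp_rot': array([3.14149149e+00, 1.67859058e-05, 4.01813082e-01]), 'ft_force': array([0.00568942, 0.50174629, 0.16081037]), 'moment': array([0.04558583, 0.04185267, 0.01783   ]), 'grip_force': 0.0, 'opening': 0.997680030071997}
```

View pics/top.png

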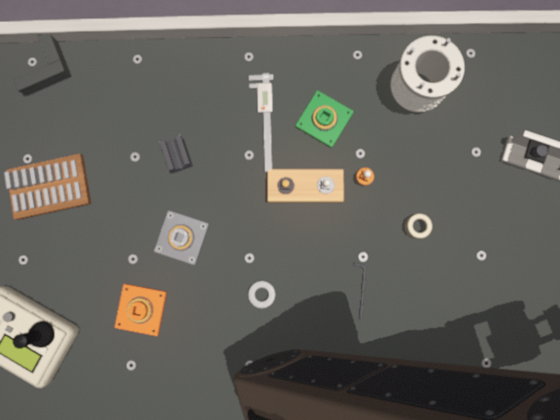

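View pics/side.png

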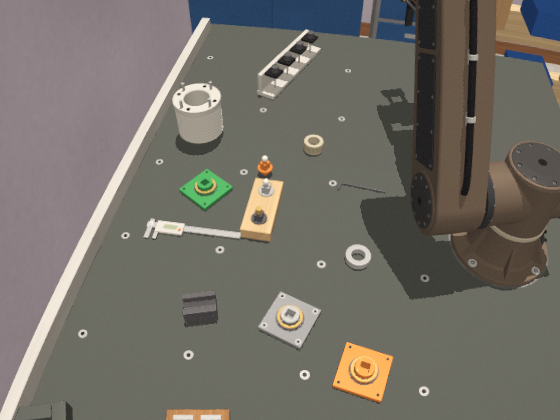

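The top view shows three kinds of candidates.
- **Sphere:** candidates are at (324,187), bright with a white ball and in the rack; (365,176), orange and on the granite; and (286,186), dark with a brass post. The bright one fits.
- **Mount:** candidates are at (181,238) grey, (140,310) orange and (325,118) green. The grey one fits.
- **Collar:** (419,226), at about (498,-230). The pale ring at (261,294) is the flat ring gauge.

I'll hover over the rack and confirm close up with the wrist camera.

Emit:
move_arm([
  [[0.76,1,-0.15],0.97,1],
  [[0.76,1,-0.15],0.97,1],
  [[0.76,1,-0.15],0.97,1],
  [[0.76,1,-0.15],0.97,1],
  [[0.76,1,-0.15],0.97,1],
  [[0.76,1,-0.15],0.97,1],
  [[0.76,1,-0.15],0.97,1],
  [[0.76,1,-0.15],0.97,1],
  [[0.76,1,-0.15],0.97,1],
  [[0.76,1,-0.15],0.97,1],
  [[0.76,1,-0.15],0.97,1],
  [[0.76,1,-0.15],0.97,1],
  [[0.76,1,-0.15],0.97,1],
  [[0.76,1,-0.15],0.97,1],
  [[0.76,1,-0.15],0.97,1],
  [[0,0,0],0,1],
  [[0,0,0],0,1],
])

```text
t: 2.47
eef_pos: [587.1, -123.6, 336.8]
tcp_rot: [-3.141, -0.0, 1.569]
ft_force: [-0.3, -0.7, -0.7]
opening: 0.999
grip_force: 0.0
```

Run:
```python
from h import *
p=read_camera("wrist"); save(p["image"],"w1.png")
c,d=ray(p,[p["cx"],p["cy"]]);print(c,d)
for k,z in {"sphere":64,"sphere_body":43,"spare":40,"rack":30}.items():
    print(k,[(np.round(d["at"]).tolist(),round(d["confidence"],2),onz(p,d["at"],z)[:2].round(1).tolist()) for d in search_frame(k,p)[:3]])
s=env.state();print(s["joints"],s["eef_pos"],s["tcp_rot"],s["t"])
```

```text
[588.43013731 -41.85862177 316.85252509] [-0.00104161 -0.28912991 -0.9572893 ]
sphere [([310.0, 209.0], 0.98, [612.8, -121.7]), ([286.0, 106.0], 0.91, [593.7, -46.0])]
sphere_body [([285.0, 103.0], 0.88, [593.3, -44.1]), ([308.0, 210.0], 0.86, [613.0, -128.8])]
spare [([287.0, 3.0], 0.66, [594.5, 23.4])]
rack [([285.0, 64.0], 0.67, [593.5, -15.5])]
[-3.22428590e-01  5.28186715e-01  1.69649935e+00 -7.03646247e-05
  9.16504513e-01 -3.15382081e-01] [ 585.94475052 -126.28084601  337.55436152] [3.14122773e+00 1.77810863e-04 1.56379260e+00] 2.7167
```

View pics/w1.png

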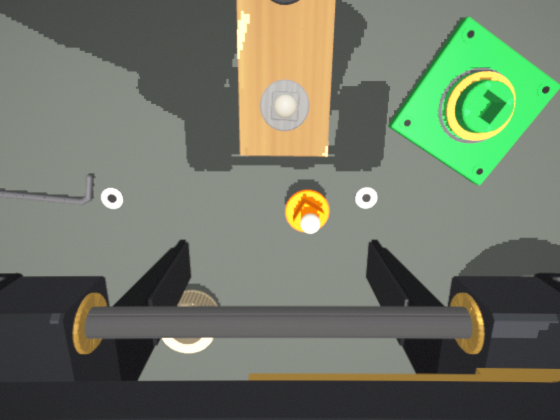

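```bash
cat >> h.py <<'E'
def planepts(p,reg,z):
    cs,_=cv2.findContours(reg.astype(np.uint8),cv2.RETR_EXTERNAL,cv2.CHAIN_APPROX_NONE)
    c=max(cs,key=cv2.contourArea)[:,0].astype(float)
    return np.array([onz(p,q,z)[:2] for q in c])
E
python3 - <<'E'
from h import *
p=read_camera("wrist"); im=p["image"]
c=min(cut_out("sphere",p),key=lambda d:abs(d["at"][0]-285)+abs(d["at"][1]-105))
print(c["at"],c["region"].sum())
P=planepts(p,c["region"],34); (x,y),r=cv2.minEnclosingCircle(P.astype(np.float32)); print("flange",x,y,r)
g=im[80:130,260:315].astype(int)
m=(g.min(2)>200); ys,xs=np.nonzero(m); print("ball?",m.sum(), onz(p,[260+xs.mean(),80+ys.mean()],64) if m.any() else g.max())
r=cut_out("rack",p)[0]["region"]; Q=planepts(p,r,30)
for row in (60,100,140):
    xs=np.nonzero(r[row])[0]; print(row,xs.min(),xs.max(),onz(p,[xs.min(),row],30)[:2],onz(p,[xs.max()+1,row],30)[:2])
save(cv2.resize(im[60:160,225:345],(720,600),interpolation=cv2.INTER_CUBIC),"c1.png")
t=read_camera("top"); 
c=min(cut_out("mount",t),key=lambda d:abs(d["at"][0]-181)+abs(d["at"][1]-240))
M=planepts(t,c["region"],12); print("mount",cv2.minAreaRect(M.astype(np.float32)))
c=min(cut_out("collar",t),key=lambda d:abs(d["at"][0]-419)+abs(d["at"][1]-226))
M=planepts(t,c["region"],30); print("collar",cv2.minEnclosingCircle(M.astype(np.float32)))
E
```

```text
[287.9, 102.0] 2042
flange 593.3956909179688 -45.6905517578125 20.073936462402344
ball? 285 [593.19517371 -44.59959701  64.        ]
60 238 332 [557.14225518 -15.21354503] [629.99825335 -15.71296199]
100 241 330 [558.30130402 -44.46586396] [629.62724408 -44.95168113]
140 241 328 [557.09594431 -75.75185534] [629.2105235  -76.23643598]
mount ((478.6415100097656, 283.91015625), (104.31766510009766, 103.35057830810547), 71.07621765136719)Traceback (most recent call last):
  File "<stdin>", line 15, in <module>
ValueError: min() iterable argument is empty
```

View pics/c1.png

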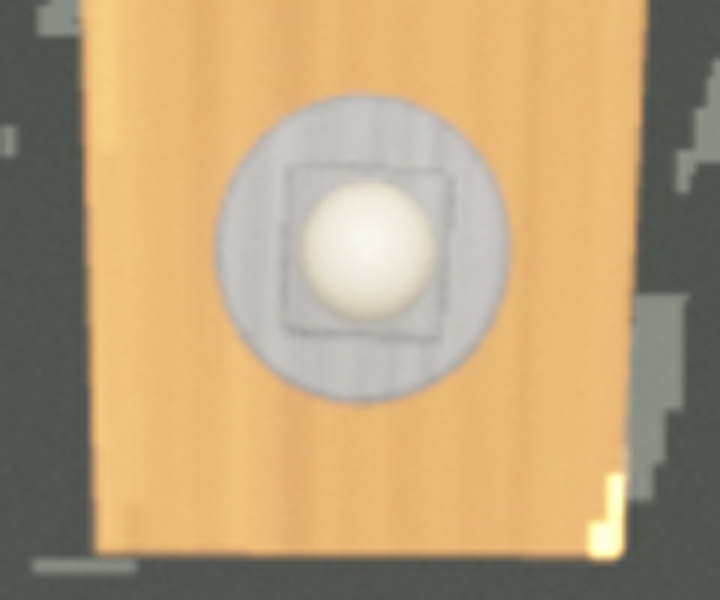

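The crop shows a bright steel carrier with a white ball in the rack, body corners at about (287,163), (455,172), (437,338) and (287,330). That makes it the sphere, at (593.3,-45.2) with yaw of about -0.06. I'll go and grip it along x.

Emit:
move_arm([
  [[0.06,0.67,0],-0.7,1],
  [[0.06,0.67,0],0,1],
  [[0.06,0.67,0],0,1],
  [[0.05,0.66,0],0,1],
  [[0,0,-0.9],0,1],
  [[0,0,-0.9],0,1],
  [[0,0,-0.9],0,1],
  [[0,0,-0.6],0,1],
  [[0,0,-0.4],0,1],
  [[0,0,0],0,1],
  [[0,0,0],0,-1],
  [[0,0,0],0,-1],
  [[0,0,0],0,-1],
  [[0,0,0],0,-1],
  [[0,0,0],0,-1],
  [[0,0,0],0,-1],
  [[0,0,0],0,-1],
  [[0,0,0],0,-1],
  [[0,0,0],0,-1],
  [[0,0,0],0,-1],
])

```text
t: 4.68
eef_pos: [593.3, -45.1, 226.2]
tcp_rot: [3.142, -0.0, 1.51]
ft_force: [0.6, -0.8, 0.2]
opening: 0.357
grip_force: 0.0
```

Emit:
move_arm([
  [[0,0,0],0,-1],
  [[0,0,0],0,-1],
  [[0,0,0],0,-1],
  [[0,0,0],0,-1],
  [[0,0,0],0,-1],
  [[0,0,0],0,-1],
  [[0,0,0.3],0,-1],
  [[0,0,0.7],0,-1],
  [[0,0,1],0,-1],
  [[0,0,1],0,-1],
  [[0,0,1],0,-1],
])

```text
t: 5.6
eef_pos: [593.1, -45.1, 348.1]
tcp_rot: [-3.141, -0.0, 1.51]
ft_force: [-0.1, 0.1, -1.0]
opening: 0.209
grip_force: 30.0
```

Run:
```python
from h import *
p=read_camera("wrist"); save(p["image"],"w2.png")
print([(d["at"],d["confidence"]) for d in search_frame("sphere",p)])
t=read_camera("top")
print("ring",[(d["at"],d["confidence"]) for d in search_frame("collar",t)])
s=env.state();print(s["eef_pos"],s["ft_force"],s["opening"],s["grip_force"],s["tcp_rot"])
```

```text
[([282.6, 260.9], 0.91)]
ring [([411.9, 225.5], 0.79)]
[593.07148491 -45.04968406 347.09598361] [-0.13415292  0.06558165 -2.58356077] 0.20773414813244098 29.999782741069794 [3.13992559e+00 2.02336193e-04 1.50980208e+00]
```

View pics/w2.png

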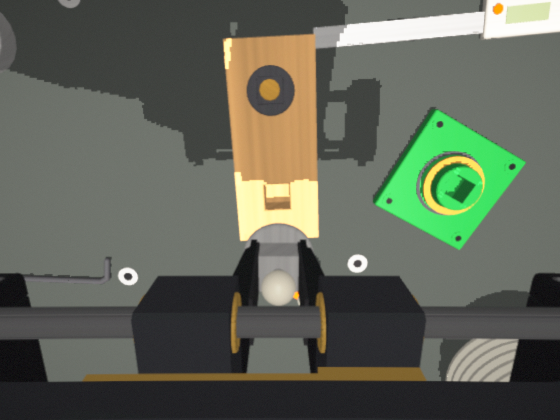

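The wrist view shows the bright sphere in the fingers, with the ball at (278,288) and the flange at about (278,235). The rack hole at (277,193) is empty and the spare is still at (270,90). Next I'll look at the grey mount from close by.

Emit:
move_arm([
  [[-0.52,0.92,0],-0.37,-1],
  [[-0.52,0.92,0],-0.37,-1],
  [[-0.53,0.92,0],-0.37,-1],
  [[-0.53,0.92,0],-0.37,-1],
  [[-0.53,0.92,0],-0.37,-1],
  [[-0.53,0.92,0],-0.38,-1],
  [[-0.53,0.92,0],-0.38,-1],
  [[-0.53,0.92,0],-0.38,-1],
  [[-0.53,0.92,0],-0.38,-1],
  [[0,0,0],0,-1],
  [[0,0,0],0,-1],
  [[0,0,0],0,-1],
])

```text
t: 6.8
eef_pos: [450.9, 203.1, 345.5]
tcp_rot: [-3.141, 0.001, 1.241]
ft_force: [-0.1, 0.4, -1.2]
opening: 0.208
grip_force: 30.0
```

Run:
```python
from h import *
p=read_camera("wrist"); save(p["image"],"w3.png")
s=env.state();print(s["eef_pos"],s["ft_force"],s["tcp_rot"])
for k,z in {"mount":12,"socket":32}.items():
    print(k,[(np.round(d["at"]).tolist(),round(d["confidence"],2),onz(p,d["at"],z)[:2].round(1).tolist()) for d in search_frame(k,p)[:3]])
c=cut_out("mount",p)[0]
M=planepts(p,c["region"],12); print("mount",cv2.minAreaRect(M.astype(np.float32)))
X=s["eef_pos"]; print("ball exp",proj(p,[X[0],X[1],X[2]-226.2+64]))
save(cv2.resize(p["image"][0:330,60:500],(800,600),interpolation=cv2.INTER_CUBIC),"c3.png")
```

```text
[451.20738828 202.76411518 345.63862172] [ 0.12187485  0.54899754 -1.38866223] [-3.14085769e+00  7.44012146e-04  1.24013658e+00]
mount [([279.0, 88.0], 0.7, [482.0, 289.0]), ([63.0, 55.0], 0.68, [321.2, 371.0])]
socket [([60.0, 58.0], 0.88, [327.6, 363.6]), ([279.0, 84.0], 0.87, [482.9, 291.3])]
mount ((317.35894775390625, 370.72576904296875), (89.9981918334961, 105.59105682373047), 78.22908020019531)
ball exp [[276.72251197 286.48947625]]
```

View pics/c3.png

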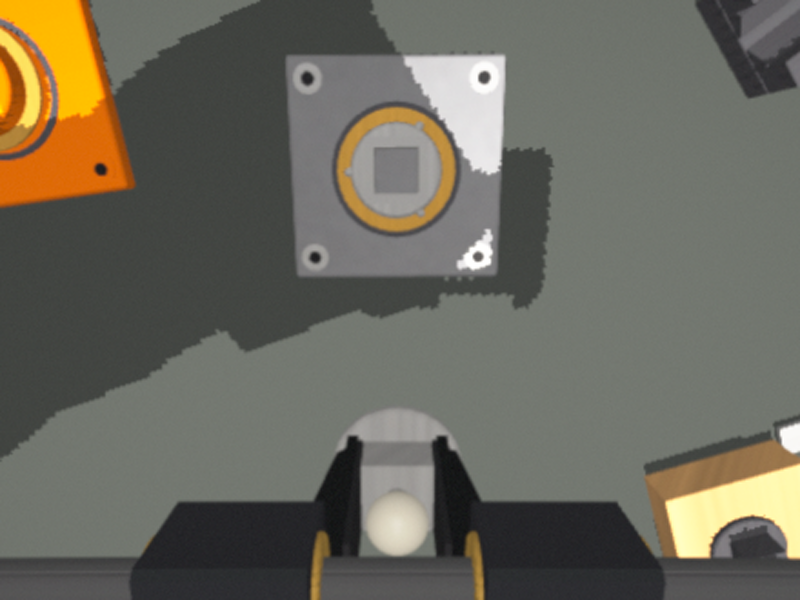

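The crop shows the grey mount square-on: plate corners at (287,55), (505,55), (497,276) and (298,276), and the socket at about (397,170). Pins are visible at the left and at upper and lower right. The yaw already matches, and the held ball is at (397,523).

Run:
```python
from h import *
p=read_camera("wrist"); im=p["image"]; s=env.state(); X=s["eef_pos"]; print(X)
f=lambda q:[q[0]*.55+60-.225,q[1]*.55-.225]
for n,z,Q in(("plate",12,[(287,55),(505,55),(497,276),(298,276)]),("socket",32,[(375,147),(419,147),(419,193),(374,193)])):
    W=np.array([onz(p,f(q),z)[:2] for q in Q]); print(n,W.mean(0),[round(float(np.linalg.norm(W[i]-W[i-1])),1) for i in range(4)],np.degrees(np.arctan2(*(W[1]-W[0])[::-1])),np.degrees(np.arctan2(*(W[2]-W[3])[::-1])))
h=cv2.cvtColor(im,cv2.COLOR_RGB2HSV); m=cv2.inRange(h,(10,110,80),(35,255,255)); m[:,:200]=0; m[:,350:]=0; m[140:]=0
P=planepts(p,m>0,21); (x,y),r=cv2.minEnclosingCircle(P.astype(np.float32)); print("ring",x,y,r, cv2.fitEllipse(P.astype(np.float32)))
# in-hand: ball blob
b=(im.min(2)>150); b[:265]=0;b[310:]=0;b[:,:255]=0;b[:,305:]=0
ys,xs=np.nonzero(b); print("ball px",xs.mean(),ys.mean(),len(xs), "world@z",onz(p,[278.3,287.4],X[2]-162.2))
```

```text
[451.27208716 202.53050863 346.03977989]
plate [480.5425869  284.33610581] [99.0, 98.0, 99.0, 98.9] -18.993407404203435 -18.98923412720195
socket [480.57748262 284.45058345] [19.4, 19.3, 19.3, 20.2] -18.992625544254416 -18.99089156521709
ring 479.2108154296875 285.2149963378906 27.18453598022461 ((479.22552490234375, 285.1916198730469), (53.46587371826172, 53.62253189086914), 62.72072219848633)
ball px 278.82053654024054 284.3163737280296 1081 world@z [452.2579005  201.45283017 183.83977989]
```

Emit:
move_arm([
  [[0.24,0.69,0],0,-1],
  [[0.24,0.69,0],0,-1],
  [[0.23,0.69,0],0,-1],
  [[0.23,0.7,0],0,-1],
  [[0,0,-0.9],0,-1],
  [[0,0,-0.9],0,-1],
  [[0,0,-0.7],0,-1],
  [[0,0,-0.4],0,-1],
  [[0,0,-0.1],0,-1],
  [[0,0,0],0,-1],
  [[0,0,0],0,-1],
  [[0,0,0],0,-1],
])

```text
t: 8.05
eef_pos: [479.4, 286.3, 257.3]
tcp_rot: [3.14, -0.001, 1.24]
ft_force: [-0.2, 0.6, -0.2]
opening: 0.206
grip_force: 30.0
```

Run:
```python
from h import *
p=read_camera("wrist")
for i in range(3):
    s=env.state();print(s["eef_pos"],s["ft_force"],s["tcp_rot"])
a=read_camera("side"); t=read_camera("top")
M=[480,284.5]
def crop(p,X,n):
    u=proj(p,X)[0].round().astype(int); x0=max(0,u[0]-50);y0=max(0,u[1]-50)
    print(n,x0,y0); return cv2.resize(p["image"][y0:y0+75,x0:x0+100],(400,300),interpolation=cv2.INTER_CUBIC)
A=crop(a,[*M,50],"side");B=crop(t,[*M,50],"top")
w=cv2.resize(p["image"][120:420,80:480],(800,600))[0:300]
w=cv2.resize(p["image"],(800,600))[200:500]
save(np.vstack([np.hstack([A,B]),w]),"c4.png")
```

```text
[479.25842561 286.35139434 257.29627297] [-0.40179483 -0.11473868 -1.62604579] [ 3.14024027e+00 -1.18459723e-03  1.24002935e+00]
[479.25842561 286.35139434 257.29627297] [-0.40179483 -0.11473868 -1.62604579] [ 3.14024027e+00 -1.18459723e-03  1.24002935e+00]
[479.25842561 286.35139434 257.29627297] [-0.40179483 -0.11473868 -1.62604579] [ 3.14024027e+00 -1.18459723e-03  1.24002935e+00]
side 239 258
top 127 185
```

View pics/c4.png

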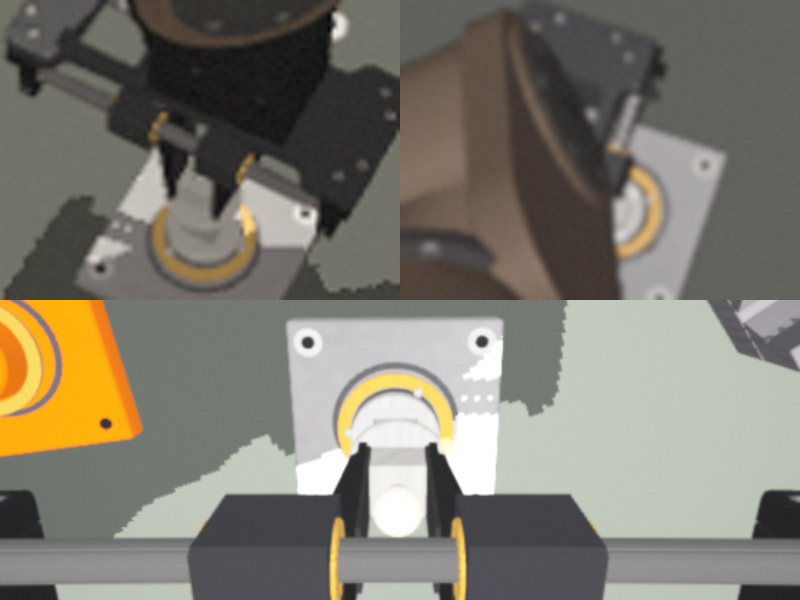

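The wrist view shows the tang over the spigot. The ring centre is at column 396, and the flange and ball are at column 397, so they're aligned laterally. I'll lower in small steps and watch the force.

Emit:
move_arm([
  [[0,0,-0.2],0,-1],
  [[0,0,-0.07],0,-1],
  [[0,0,-0.07],0,-1],
  [[0,0,-0.07],0,-1],
  [[0,0,-0.05],0,-1],
  [[0,0,0],0,-1],
  [[0,0,0],0,-1],
])

```text
t: 8.78
eef_pos: [479.1, 286.4, 242.4]
tcp_rot: [-3.142, 0.0, 1.24]
ft_force: [-0.5, -0.1, -0.6]
opening: 0.211
grip_force: 30.0
```

Emit:
move_arm([
  [[0,0,-0.07],0,-1],
  [[0,0,-0.07],0,-1],
  [[0,0,-0.07],0,-1],
  [[0,0,-0.07],0,-1],
  [[0,0,-0.07],0,-1],
  [[0,0,-0.05],0,-1],
  [[0,0,0],0,-1],
  [[0,0,0],0,-1],
])

```text
t: 9.45
eef_pos: [479.0, 286.4, 230.3]
tcp_rot: [-3.142, 0.0, 1.24]
ft_force: [-0.1, 0.7, 0.1]
opening: 0.21
grip_force: 30.0
```

Emit:
move_arm([
  [[0,0,-0.04],0,-1],
  [[0,0,-0.03],0,-1],
  [[0,0,-0.03],0,-1],
  [[0,0,0],0,-1],
  [[0,0,0],0,-1],
])

```text
t: 9.87
eef_pos: [479.0, 286.4, 228.1]
tcp_rot: [3.141, -0.0, 1.24]
ft_force: [-2.4, -1.0, 8.9]
opening: 0.203
grip_force: 30.0
```

Emit:
move_arm([
  [[0,0,0],0,1],
  [[0,0,0],0,1],
  [[0,0,0],0,1],
  [[0,0,0],0,1],
  [[0,0,0],0,1],
  [[0,0,0],0,1],
  [[0,0,0],0,1],
  [[0,0,0],0,1],
  [[0,0,0],0,1],
  [[0,0,0.5],0,1],
  [[0,0,1],0,1],
  [[0,0,1],0,1],
  [[0,0,1],0,1],
  [[0,0,0.5],0,1],
  [[-0.24,-0.7,0],0,1],
  [[-0.24,-0.7,0],0,1],
  [[-0.24,-0.7,0],0,1],
  [[-0.24,-0.7,0],0,1],
  [[0,0,0],0,1],
  [[0,0,0],0,1],
])

```text
t: 11.53
eef_pos: [450.3, 201.9, 347.8]
tcp_rot: [3.141, -0.0, 1.239]
ft_force: [0.8, 0.5, 0.0]
opening: 1.002
grip_force: 0.0
```

Run:
```python
from h import *
p=read_camera("wrist"); im=p["image"]; s=env.state(); print(s["eef_pos"],s["tcp_rot"],s["opening"])
g=cv2.resize(im[0:300,80:480],(800,600),interpolation=cv2.INTER_CUBIC); save(g,"c5.png")
u=proj(p,[[479,286.4,77-11],[479,286.4,36]]);print(u)
for k in("sphere","sphere_body"):
    print(k,[(d["at"],d["confidence"]) for d in search_frame(k,p)])
```

```text
[450.54880862 202.45442428 347.71794434] [ 3.14091883e+00 -5.11900477e-04  1.23934272e+00] 1.0004694782114063
[[275.81631718  89.58728976]
 [276.03798918  90.67398419]]
sphere [([281.2, 91.6], 0.95)]
sphere_body [([279.0, 90.1], 0.84)]
```

View pics/c5.png

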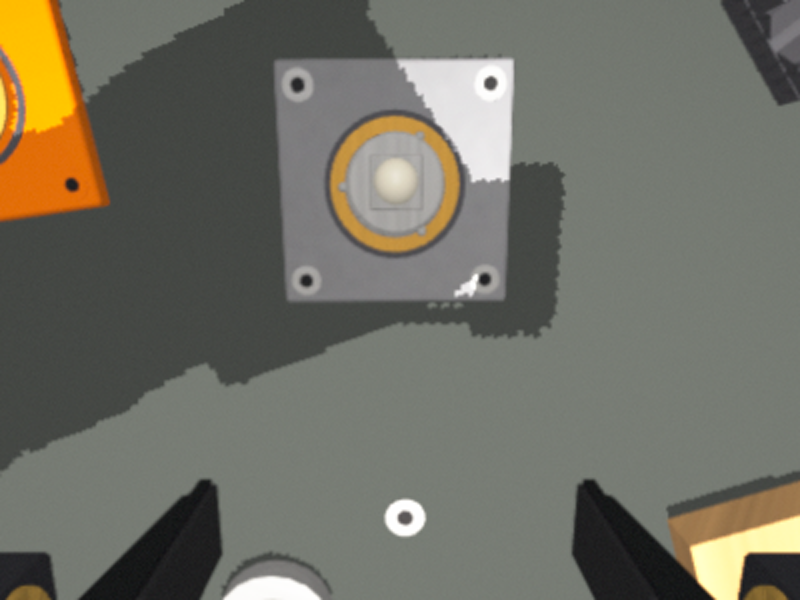

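The sphere is seated in the grey mount, with the ball at (396,180) centred on the ring. Pins show at (343,186), (421,135) and (421,231). Now I'll go to the collar with the same tool yaw and height, so that the camera bias cancels.

Emit:
move_arm([
  [[0.035,-0.96,0],0,1],
  [[0.035,-0.96,0],0,1],
  [[0.035,-0.96,0],0,1],
  [[0.035,-0.96,0],0,1],
  [[0.035,-0.96,0],0,1],
  [[0.035,-0.96,0],0,1],
  [[0.035,-0.96,0],0,1],
  [[0.035,-0.96,0],0,1],
  [[0.035,-0.96,0],0,1],
  [[0.035,-0.96,0],0,1],
  [[0.035,-0.96,0],0,1],
  [[0.035,-0.96,0],0,1],
  [[0.035,-0.96,0],0,1],
  [[0.035,-0.96,0],0,1],
  [[0.035,-0.96,0],0,1],
  [[0.035,-0.96,0],0,1],
  [[0.035,-0.96,0],0,1],
  [[0.035,-0.96,0],0,1],
  [[0,0,0],0,1],
  [[0,0,0],0,1],
])

```text
t: 13.35
eef_pos: [469.6, -316.7, 346.8]
tcp_rot: [-3.141, -0.0, 1.239]
ft_force: [-1.1, 0.9, -1.3]
opening: 0.998
grip_force: 0.0
```

Run:
```python
from h import *
p=read_camera("wrist"); im=p["image"]; s=env.state(); X=s["eef_pos"];print(X,s["tcp_rot"],s["opening"])
save(im,"w6.png")
for c in cut_out("collar",p):
    P=planepts(p,c["region"],30).astype(np.float32); print(c["at"],c["confidence"],cv2.minEnclosingCircle(P))
    h=c["region"]; cs,hi=cv2.findContours(h.astype(np.uint8),cv2.RETR_CCOMP,cv2.CHAIN_APPROX_NONE)
    for q in cs:
        if len(q)>30:
            W=np.array([onz(p,a,30)[:2] for a in q[:,0].astype(float)],np.float32); print(len(q),cv2.fitEllipse(W))
```

```text
[ 469.50017435 -315.71093429  346.94249152] [-3.14083508e+00 -4.98456772e-04  1.24004736e+00] 1.003068295295682
[306.7, 112.9] 0.56 ((499.2190856933594, -254.37408447265625), 26.674955368041992)
183 ((499.3447570800781, -254.3412322998047), (52.20596694946289, 52.46467208862305), 128.14813232421875)
114 ((499.1437683105469, -253.8963623046875), (32.751041412353516, 33.846073150634766), 58.50083923339844)
```

View pics/w6.png

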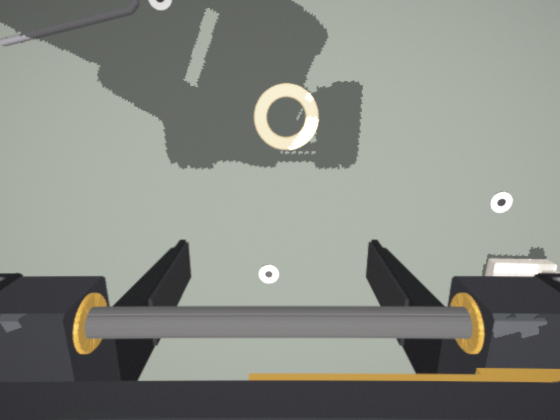

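The wrist view shows the collar's pale ring at (286,117), with a 52 mm rim and a 33 mm hole, so it fits. Corrected for the bias, it's at about (498,-253). The earlier network pixel was about 10 px off.

Emit:
move_arm([
  [[0.32,0.7,0],0,1],
  [[0.32,0.7,0],0,1],
  [[0.32,0.7,0],0,1],
  [[0,0,-1],0,1],
  [[0,0,-1],0,1],
  [[0,0,-1],0,1],
  [[0,0,-1],0,1],
  [[0,0,-0.6],0,1],
  [[0,0,-0.3],0,1],
  [[0,0,0],0,0],
  [[0,0,0],0,-1],
  [[0,0,0],0,-1],
  [[0,0,0],0,-1],
  [[0,0,0],0,-1],
  [[0,0,0],0,-1],
  [[0,0,0],0,-1],
  [[0,0,0],0,-1],
  [[0,0,0],0,-1],
  [[0,0,0],0,-1],
])

```text
t: 15.03
eef_pos: [498.0, -253.1, 200.9]
tcp_rot: [3.141, 0.0, 1.24]
ft_force: [-0.6, 0.9, 6.7]
opening: 0.566
grip_force: 30.0
```

Emit:
move_arm([
  [[0,0,0.5],0,-1],
  [[0,0,1],0,-1],
  [[0,0,1],0,-1],
  [[0,0,1],0,-1],
  [[0,0,0.2],0,-1],
  [[0,0,0],0,-1],
  [[0,0,0],0,-1],
])

```text
t: 15.62
eef_pos: [497.7, -252.9, 310.6]
tcp_rot: [-3.141, -0.0, 1.24]
ft_force: [-0.3, 0.6, -3.2]
opening: 0.564
grip_force: 30.0
```

Run:
```python
from h import *
p=read_camera("wrist"); im=p["image"]; s=env.state(); X=s["eef_pos"];print(X,s["ft_force"],s["opening"],s["grip_force"])
save(cv2.resize(im[180:420,140:440],(750,600)),"w7.png")
z=X[2]-200.9+30
for c in cut_out("collar",p)[:2]:
    P=planepts(p,c["region"],z).astype(np.float32); print(c["at"],c["confidence"],cv2.minEnclosingCircle(P))
a=np.linspace(0,2*np.pi,12,endpoint=False)
print("hole",proj(p,[[X[0]+16.5*np.cos(t),X[1]+16.5*np.sin(t),z] for t in a]).round(1).tolist())
print("ctr",proj(p,[X[0],X[1],z]))
```

```text
[ 497.63256884 -252.84168121  309.98784178] [ 0.2546505   0.40066747 -2.79245773] 0.5630896328171193 29.9992572402698
hole [[308.3, 266.3], [298.6, 252.8], [282.6, 245.5], [264.6, 246.7], [249.9, 255.9], [242.5, 270.4], [244.2, 286.1], [254.1, 298.8], [269.6, 305.4], [286.7, 304.4], [301.1, 296.0], [309.0, 282.1]]
ctr [[275.91905271 276.28642698]]
```

View pics/w7.png

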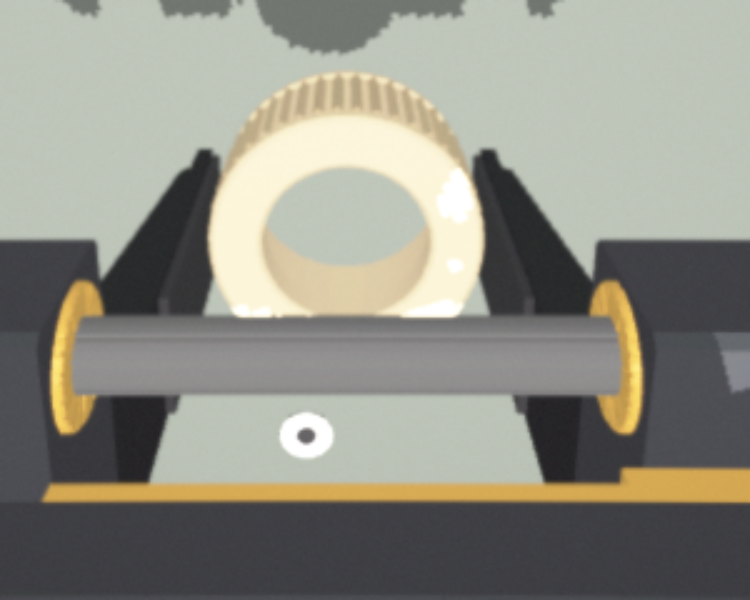

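The collar is held, with its hole at columns 262–431 and its top edge at row 166. The offset matches the camera bias seen with the sphere, so it's centred. I'll carry it over the mount.

Emit:
move_arm([
  [[-0.033,0.6,0],0,-1],
  [[-0.033,0.96,0],0,-1],
  [[-0.033,0.98,0],0,-1],
  [[-0.033,0.98,0],0,-1],
  [[-0.033,0.98,0],0,-1],
  [[-0.033,0.98,0],0,-1],
  [[-0.033,0.98,0],0,-1],
  [[-0.033,0.98,0],0,-1],
  [[-0.033,0.98,0],0,-1],
  [[-0.033,0.98,0],0,-1],
  [[-0.033,0.98,0],0,-1],
  [[-0.033,0.98,0],0,-1],
  [[-0.033,0.98,0],0,-1],
  [[-0.033,0.98,0],0,-1],
  [[-0.033,0.98,0],0,-1],
  [[-0.033,0.98,0],0,-1],
  [[-0.033,0.98,0],0,-1],
  [[-0.033,0.96,0],0,-1],
  [[-0.033,0.78,0],0,-1],
  [[0,0,0],0,-1],
])

```text
t: 17.38
eef_pos: [478.7, 290.3, 309.7]
tcp_rot: [-3.14, 0.001, 1.243]
ft_force: [-1.0, -0.1, -3.8]
opening: 0.565
grip_force: 30.0
```

Emit:
move_arm([
  [[0,0,0],0,-1],
  [[0,0,0],0,-1],
  [[0,0,0],0,-1],
])

```text
t: 17.63
eef_pos: [479.2, 286.2, 310.7]
tcp_rot: [-3.141, 0.001, 1.239]
ft_force: [0.8, 0.7, -2.7]
opening: 0.563
grip_force: 30.0
```

Emit:
move_arm([
  [[0,0,-0.8],0,-1],
  [[0,0,-0.8],0,-1],
  [[0,0,-0.5],0,-1],
  [[0,0,-0.2],0,-1],
  [[0,0,0],0,-1],
  [[0,0,-0.07],0,-1],
  [[0,0,-0.07],0,-1],
  [[0,0,-0.07],0,-1],
  [[0,0,0],0,-1],
  [[0,0,0],0,-1],
])

```text
t: 18.47
eef_pos: [479.1, 287.0, 236.5]
tcp_rot: [3.141, -0.0, 1.24]
ft_force: [-0.8, 0.6, -1.1]
opening: 0.565
grip_force: 30.0
```

Emit:
move_arm([
  [[0,0,-0.05],0,-1],
  [[0,0,-0.05],0,-1],
  [[0,0,-0.05],0,-1],
  [[0,0,-0.05],0,-1],
  [[0,0,0],0,-1],
  [[0,0,0],0,-1],
])

```text
t: 18.97
eef_pos: [479.1, 287.0, 230.0]
tcp_rot: [-3.141, 0.0, 1.24]
ft_force: [0.8, 0.1, -2.9]
opening: 0.564
grip_force: 30.0
```

Emit:
move_arm([
  [[0,0,-0.05],0,-1],
  [[0,0,-0.05],0,-1],
  [[0,0,-0.03],0,-1],
  [[0,0,0],0,-1],
  [[0,0,0],0,-1],
])

```text
t: 19.38
eef_pos: [479.1, 287.0, 226.2]
tcp_rot: [-3.142, 0.0, 1.24]
ft_force: [-0.4, -0.1, -2.3]
opening: 0.568
grip_force: 30.0
```

Emit:
move_arm([
  [[0,0,-0.04],0,-1],
  [[0,0,0],0,-1],
  [[0,0,0],0,-1],
])

```text
t: 19.63
eef_pos: [479.2, 287.0, 225.4]
tcp_rot: [3.141, -0.0, 1.24]
ft_force: [-1.4, 0.1, 4.5]
opening: 0.565
grip_force: 30.0
```

Emit:
move_arm([
  [[0,0,-0.01],0.6,-1],
  [[0,0,0],0.6,-1],
  [[0,0,0],0.6,-1],
  [[0,0,0],0.6,-1],
  [[0,0,0],0,-1],
])

```text
t: 20.05
eef_pos: [479.2, 287.1, 225.3]
tcp_rot: [3.141, -0.001, 1.435]
ft_force: [-0.5, -0.8, 5.3]
opening: 0.562
grip_force: 30.0
```

```bash
python3 -c "
from h import *
s=env.state();print(s['eef_pos'],s['ft_force'],s['moment'],s['tcp_rot'])"
```

```text
[479.2022354  287.09358335 225.26105063] [-0.45137531 -0.76887768  5.33701011] [-0.18929375  0.02904905  0.07682271] [ 3.14063533e+00 -5.08190735e-04  1.43524207e+00]
```

Emit:
move_arm([
  [[0,0,0],0.6,-1],
  [[0,0,0],0.6,-1],
  [[0,0,0],0.6,-1],
  [[0,0,0],0.6,-1],
  [[0,0,0],0,-1],
])

```text
t: 20.47
eef_pos: [479.2, 287.2, 225.3]
tcp_rot: [3.141, -0.0, 1.627]
ft_force: [-0.9, -0.9, 6.2]
opening: 0.561
grip_force: 30.0
```

Emit:
move_arm([
  [[0,0,0],0.6,-1],
  [[0,0,0],0.6,-1],
  [[0,0,0],0.6,-1],
  [[0,0,0],0.6,-1],
  [[0,0,0],0,-1],
])

```text
t: 20.88
eef_pos: [479.1, 286.9, 224.8]
tcp_rot: [-3.141, 0.0, 1.818]
ft_force: [-0.6, -2.4, 1.5]
opening: 0.566
grip_force: 30.0
```

```bash
python3 -c "
from h import *
s=env.state();print(s['eef_pos'],s['ft_force'],s['moment'],s['tcp_rot'])"
```

```text
[479.07831672 286.87295449 224.77733926] [-0.56245426 -2.39273571  1.45200034] [-0.56793341  0.00082893  0.09116964] [-3.14145191e+00  2.88587205e-04  1.81838591e+00]
```

Emit:
move_arm([
  [[0,0,0],0,-1],
  [[0,0,-0.03],0,-1],
  [[0,0,0],0,-1],
  [[0,0,0],0,-1],
])

```text
t: 21.22
eef_pos: [479.1, 286.7, 224.2]
tcp_rot: [-3.141, 0.0, 1.815]
ft_force: [-1.9, -3.3, 6.0]
opening: 0.566
grip_force: 30.0
```

```bash
python3 -c "
from h import *
s=env.state();print(s['eef_pos'],s['ft_force'],s['moment'],s['tcp_rot'])"
```

```text
[479.1130591  286.74248989 224.15261899] [-1.93847546 -3.2577637   5.97303507] [-0.68305426  0.28405552  0.17015068] [-3.14147782e+00  3.70452262e-04  1.81486875e+00]
```

Emit:
move_arm([
  [[0,0,0],0.4,-1],
  [[0,0,0],0,-1],
  [[0,0,0],0,-1],
])

```text
t: 21.47
eef_pos: [479.0, 286.8, 223.7]
tcp_rot: [-3.141, 0.0, 1.847]
ft_force: [-0.3, -4.1, -0.5]
opening: 0.564
grip_force: 30.0
```

```bash
python3 -c "
from h import *
s=env.state();print(s['eef_pos'],s['ft_force'],s['moment'],s['tcp_rot'])"
```

```text
[479.04474942 286.77721227 223.68274256] [-0.34459871 -4.07862953 -0.47537246] [-7.06265729e-01 -2.96692269e-04  1.92428835e-01] [-3.14098333e+00  4.09957364e-04  1.84683021e+00]
```

Emit:
move_arm([
  [[0,0,-0.03],0.15,-1],
  [[0,0,-0.03],0,-1],
  [[0,0,0],0,-1],
  [[0,0,0],0,-1],
])

```text
t: 21.8
eef_pos: [479.1, 286.8, 221.7]
tcp_rot: [-3.141, 0.0, 1.86]
ft_force: [-0.2, -5.2, -2.9]
opening: 0.563
grip_force: 30.0
```

```bash
python3 -c "
from h import *
s=env.state();print(s['eef_pos'],s['ft_force'],s['moment'],s['tcp_rot'])"
```

```text
[479.06751319 286.8429175  221.68836584] [-0.20575245 -5.24730974 -2.90343683] [-0.88991863 -0.07264445  0.17451573] [-3.14097814e+00  2.45081840e-04  1.85979564e+00]
```

Emit:
move_arm([
  [[0,-0.017,-0.05],0,-1],
  [[0,0,-0.05],0,-1],
  [[0,0,-0.05],0,-1],
  [[0,0,-0.04],0,-1],
  [[0,0,0],0,-1],
  [[0,0,0],0,-1],
])

```text
t: 22.3
eef_pos: [479.1, 286.5, 216.4]
tcp_rot: [3.141, -0.0, 1.86]
ft_force: [-1.2, -2.8, 1.4]
opening: 0.568
grip_force: 30.0
```

```bash
python3 -c "
from h import *
s=env.state();print(s['eef_pos'],s['ft_force'],s['moment'],s['tcp_rot'])"
```

```text
[479.08228618 286.51832403 216.35418419] [-1.22987301 -2.81203317  1.44011926] [-0.5440961   0.14635793  0.18561126] [ 3.14145449e+00 -1.25638067e-04  1.85992788e+00]
```

Emit:
move_arm([
  [[0,0,-0.04],0,-1],
  [[0,0,-0.03],0,-1],
  [[0,0,0],0,-1],
  [[0,0,0],0,-1],
])

```text
t: 22.63
eef_pos: [479.0, 286.5, 214.9]
tcp_rot: [3.141, -0.0, 1.86]
ft_force: [-4.2, -4.3, 11.7]
opening: 0.563
grip_force: 30.0
```

```bash
python3 -c "
from h import *
s=env.state();print(s['eef_pos'],s['ft_force'],s['moment'],s['tcp_rot'])"
```

```text
[479.0464041  286.50758549 214.90052127] [-4.16420635 -4.34595895 11.72985171] [-0.80121561  0.60999174  0.14053932] [ 3.14114859e+00 -1.06826256e-04  1.86011753e+00]
```

Emit:
move_arm([
  [[0,0,-0.02],0,-1],
  [[0,0,0],0,-1],
  [[0,0,0],0,-1],
  [[0,0,0],0,-1],
])

```text
t: 22.97
eef_pos: [479.0, 286.5, 214.8]
tcp_rot: [3.141, -0.0, 1.86]
ft_force: [-6.0, -5.6, 19.2]
opening: 0.564
grip_force: 30.0
```

```bash
python3 -c "
from h import *
s=env.state();print(s['eef_pos'],s['ft_force'],s['moment'],s['tcp_rot'])
for n in('side','wrist'):
    p=read_camera(n)
    for k in('collar_top','sphere_body','thrust_ring'):
        print(n,k,[(d['at'],d['confidence']) for d in search_frame(k,p)[:2]],proj(p,[479.5,286,{'collar_top':44,'sphere_body':45,'thrust_ring':14}[k]]).round(1))
"
```

```text
[478.99833681 286.49966508 214.83134815] [-5.96841392 -5.5736122  19.16451065] [-1.01519318  1.00390467  0.09862774] [ 3.14087997e+00 -1.16554164e-04  1.86014642e+00]
side collar_top [([288.7, 319.0], 0.86)] [[289.1 310.2]]
side sphere_body [([292.7, 313.1], 0.63), ([263.4, 169.4], 0.57)] [[289.1 309.9]]
side thrust_ring [([355.7, 379.5], 0.57), ([196.8, 187.1], 0.48)] [[288.9 317. ]]
wrist collar_top [([279.7, 245.6], 0.69)] [[276.4 276.9]]
wrist sphere_body [([280.1, 272.8], 0.61)] [[276.4 277.9]]
wrist thrust_ring [([18.1, 20.4], 0.85), ([241.7, 221.8], 0.49)] [[276.6 251.1]]
```

Emit:
move_arm([
  [[-0.015,-0.012,0],0,-1],
  [[0,0,0],0,-1],
  [[0,0,0],0,-1],
  [[0,0,0],0,-1],
])

```text
t: 23.7
eef_pos: [478.8, 286.4, 214.9]
tcp_rot: [3.14, -0.0, 1.86]
ft_force: [-4.2, -3.1, 16.5]
opening: 0.567
grip_force: 30.0
```

```bash
python3 -c "
from h import *
s=env.state();print(s['eef_pos'],s['ft_force'],s['moment'],s['tcp_rot'],s['joints'])"
```

```text
[478.80733622 286.36381337 214.88061515] [-4.19058508 -3.06330907 16.48342421] [-0.61362571  0.76445684  0.1341432 ] [ 3.13965937e+00 -4.44523829e-04  1.86007631e+00] [4.20580519e-01 6.57967388e-01 1.88772379e+00 3.35200538e-04
 5.93926666e-01 1.31023354e-01]
```

Emit:
move_arm([
  [[-0.01,-0.007,-0.01],0,-1],
  [[0,0,0],0,-1],
  [[0,0,0],0,-1],
  [[0,0,0],0,-1],
  [[0,0,0],0,-1],
  [[0,0,0],0,-1],
])

```text
t: 24.2
eef_pos: [478.7, 286.3, 214.8]
tcp_rot: [3.139, -0.001, 1.86]
ft_force: [-4.0, -1.9, 19.7]
opening: 0.564
grip_force: 30.0
```

```bash
python3 -c "
from h import *
print(env.job_done())"
```

```text
the job is handed in; nothing more can be done
None
```

The sphere is plugged home in the grey mount and released; the collar is over its pins and held down on a hard stop at about 20 N, about 10.8 mm below pin-rest (11 mm expected), at 24.2 s. I read "home" from heights and forces, as the picture limit was used up, and the hand-in returned no verdict.

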